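Let a blue fuse out of the dispenser

ROBOT

A 6-joint arm with a two-finger parallel gripper is mounted at the origin on a cart in front of the work surface, level with it; the furniture and walls round the work are solid. World frame = base frame: x ahead of the robot, y to its left, z up, the work surface at z = 0. Lengths are in m, angles in rad, forces in N, time in s.
With the tool pointing down it reaches from about 0.35 to 0.775 m from the base axis. Payload 5.5 kg.
Tool frame: the origin (TCP) lies at the very end of the fingers, on their centre line; the grasp point (between the pads) lies behind it (env.hold_point_z is the z of the grasp point in the tool frame, in m); z points along the fingers, y is the line along which they close (so a half turn about z gives the same grasp; the last joint's range is limited). The gripper opens to 85 mm and grips with 20 to 120 N. Pads are 22 mm wide; open, the fingers measure 114 mm over their backs; the gripper's body (76 mm by 85 mm) begins 54 mm behind the grasp point. The pads swing forward as they close: fully open they stand 13 mm farther back than shut.
Start: joints at [1.14, 0.313, 0.046, 1.304, 0, 1.431], TCP at [0.165, 0.551, 0.194] pointing down, gripper open.
Joint ranges: [-2.76, 2.76], [-0.86, 1.69], [-1.03, 1.26], [-2.2, 2.34], [-1.47, 1.5], [-3.14, 3.14]. Speed limits (rad/s): [2.57, 2.57, 3.14, 3.14, 3.14, 3.14].

INTERFACE

Orientations are given as a unit quaternion [w, x, y, z].
In Python, from workcell import env gives the robot as it stands.
- The arm moves only by the tool arm_command, never from a script. Its argument "rows" is a list of rows, each an object with "delta_pos": the shift along the tool's x, y, z scaled (see below), a list of three; "rot": the turn, a rotation vector about the tool's x, y, z scaled (see below), a list of three; "fingers": the closure, from 0 (fully open) to 1 (shut). A call has 1 to 20 rows; each row shifts and turns the commanded pose from where the row before left it, along the tool's axes as they then stand; what a row does not reach is not made up. The controller multiplies each number of a shift by 0.02 m and each number of a turn by 360 degrees. A row lasts 1/10 s, in which the tool goes at most 50 mm and 8.59 degrees, less where a joint would pass 70% of its speed; a pose out of reach is approached as far as the arm can. A call with a number of a shift or a turn outside -1 to 1 is refused whole. A call with a gripper value outside its range is refused whole. The fingers move at their own pace and stop on an object; "squeeze" is the grip in N (left out, the last holds). Time passes only in rows, so rows that do not move let the fingers close. It gives the time, the measured TCP pose, the force and the opening at its end, in the units of the state.
- env.get_state(): the state, without advancing time (a new reading comes with each control period).
- env.read_camera(name): name is "scene" or "top" or "wrist"; returns (picture, depth): 480x640x3 uint8, blue, green, red; 480x640 float32, m along the optical axis (not along the pixel's ray), 0 where there is no reading.
- env.get_calibration(name): a dict with "mtx" (3x3 intrinsics, pixels), "R" (3x3) and "t" (3): a world point X has camera coordinates R X + t. Camera axes: x right, y down, z forward; pixel columns grow to the right and rows downward; lengths in m; the calibration is good to about 2 mm. A picture is of the moment at which its call begins: read the wrist's pose just before it. get_calibration takes no time and is no camera call; for the wrist camera it gives the pose at the moment of the call.
- env.hand_in(): hands the job in, once; it reports no verdict.
The state is a dict: "clock": time; "joint_pos": joint angles; "qvel": joint speeds; "tau": joint torques, N m; "tcp_pos": TCP position; "orientation": TCP orientation; "wrist_force": force on the tool from outside, world axes, zero at the start; "ft_torque": the same for the moment, N m; "finger_gap": finger opening in m.
Only numpy, scipy, OpenCV 4.12 (cv2) and the standard library are available. Lean on these libraries where they do the work, as an engineer would, in place of code of your own. Each camera call takes 0.05 s, during which the arm holds its last target. There are 200 camera calls.

TASK

With the fingertips, push the white catch tray of the fuse dispenser fully home, then press down the orange rear paddle of the lane that holds the blue fuse and keep it down until that fuse has rolled out under the lifted gate into the tray. Then let the paddle come up so that the gate is shut again. Do not touch the fuses, leave the red one behind its gate and the things around where they are.

Things in the scene. Friction and masses are not known exactly. Their poses are not given: they have to be found in the camera images.
- dispenser: Grey two-lane fuse dispenser, fixed on the worktop, 154 mm wide (y), 100 mm high. Origin on the worktop, 75 mm behind the tray's front face when the tray is home; the tray side is its -x, left lane at y = +35 mm, right lane at y = -35 mm. Lanes slope 14 degrees down to the front; each holds one fuse behind a gate (two steel tines under a yellow bar) at the front end of its yellow lever.
- tray (a joint): catch tray's slide, in m: 0 is fully home under the outlets of both lanes, and it grows as the tray stands out towards the dispenser's -x (stop at 0.06). Starts 0.03 to 0.05 out; it stays where it is left and needs about 2 N to push. At 0 it meets a rigid stop.
- tray_face (a point): centre of the outer front face of the white catch tray, 18.5 mm above the worktop. The face is upright, 142 mm wide and 34 mm high (from 1.5 to 35.5 mm above the worktop); it is pushed towards the dispenser's +x. Nothing overhangs the tray within 40 mm of its face when it is home.
- tray_in (a point): middle of the tray's inner floor; axes as the dispenser's. Inside the tray is about 52 mm (x) by 134 mm (y), front wall 28 mm and rear wall 13 mm above this point; the floor slopes a little to the front.
- lever_left (a joint): left rocking lever, in rad: 0 at rest (gate shut), grows as the paddle at its rear end is pressed down, stop at 0.5. It pivots 88 mm above the worktop on a shaft along y, 50 mm in front of the paddle's centre. Its front end lifts the gate: beyond about 0.35 the fuse passes under. A spring brings it back: about 2 N at the paddle to start, 6 N at the stop.
- lever_right (a joint): right rocking lever, same as the left
- paddle_left (a point): top centre of the left lever's orange paddle, 44 mm wide (y) by 36 mm (x); at rest level, 92.5 mm above the worktop, 80 mm behind the dispenser's origin (its +x). It goes down about 24 mm at the lever's stop. The two paddles lie 70 mm apart centre to centre.
- paddle_right (a point): the same point of the right lever's paddle, on the right lane (dispenser's -y)
- blue_fuse: loose cartridge fuse with a blue body and steel end caps, 22 mm in diameter, 58 mm long along its y axis; origin at its centre. Starts in the left or the right lane, lying across it behind the gate; rolls down by itself when the gate is up.
- red_fuse: the same with a red body, in the other lane
- side_cutter: red-handled pliers, 72 x 160 x 19, lying flat (mm); a bystander; origin at the centre of its underside
- screwdriver_2: orange-handled screwdriver, 155 long, 21 thick, lying flat (mm); a bystander; origin at the centre of its underside
- tape_measure: yellow tape measure, 37 x 76 x 64 (mm); a bystander; origin at the centre of its underside
- ferrule_tin: round white tin, 64 across, 30 high (mm); a bystander; origin at the centre of its underside
- multimeter: yellow and black multimeter on its back, 152 x 76 x 44 (mm); a bystander; origin at the centre of its underside
Not all that is in view belongs to the job. There is more than one size of the dispenser; the one meant has the size given above.

How it is judged:
By the outcome, as a careful person would: the job done as asked, in the order asked, and still so for the second after the job is handed in, with the robot touching nothing.
It also fails if it takes over 40 s, if anything falls off the work surface, if the arm or the gripper's body presses on something with over 40 N, if the wrist force passes 120 N, or if a joint passes its speed limit or range.

## Working session

There is one attempt and no reset: what is moved stays moved. The work goes in short steps, Python scripts to look and compute and a tool call to move; the robot and the scene stay as the last step left them, time stands still between calls to the robot, and variables do not carry over. Pictures are saved under pics/ and viewed, on a budget of 10 in all, crops included, one or two more only if the job needs it, and the job is handed in when it is done.

Besides the shell and the picture viewer there is one more tool, called after ">>>" as name(argument=value, ...), one argument or row to a line, values as JSON. arm_command: Moves the arm, as the interface text tells. Shifts and turns lie within -1 to 1; 1 stands for 0.02 m of shift or 360 degrees of turn. Its arguments: {"type":"object","properties":{"rows":{"type":"array","items":{"type":"object","properties":{"delta_pos":{"type":"array","items":{"type":"number","minimum":-1,"maximum":1}},"rot":{"type":"array","items":{"type":"number","minimum":-1,"maximum":1}},"fingers":{"type":"number"}}}},"squeeze":{"type":"number"}},"required":["rows"]}

```bash
mkdir -p pics; ls
cat > h.py <<'E'
import numpy as np, cv2
from workcell import env
def cam(n):
    c=env.get_calibration(n); im,d=env.read_camera(n); return im,d,np.array(c["mtx"]),np.array(c["R"]),np.array(c["t"]).ravel()
def cloud(d,K,R,t):
    v,u=np.mgrid[:d.shape[0],:d.shape[1]]
    P=np.stack([(u-K[0,2])/K[0,0]*d,(v-K[1,2])/K[1,1]*d,d],-1)
    W=(P-t)@R; W[d<=0]=np.nan; return W
E
python3 - <<'E'
from h import *
for n in("scene","top"):
    im,d,K,R,t=cam(n); cv2.imwrite(f"pics/{n}0.png",im); np.savez(f"{n}0.npz",im=im,d=d,K=K,R=R,t=t)
    print(n,K[0,0],(-R.T@t).round(3),R[2].round(2))
print(env.get_state(),env.hold_point_z)
E
```

```text
pics
scene 582.0666375715227 [-0.07  -0.671  0.846] [ 0.53  0.53 -0.66]
top 586.752241327161 [ 0.282 -0.07   1.348] [ 0.21  0.02 -0.98]
{'clock': 0.1, 'joint_pos': array([1.14041553e+00, 3.13936888e-01, 4.51321656e-02, 1.30359617e+00,
       1.17661409e-05, 1.43118025e+00]), 'qvel': array([ 0.00017304, -0.00121262,  0.00397623,  0.00120809, -0.00097196,
        0.00100545]), 'tau': array([ 1.78266524e-03, -4.81728280e+01,  2.99242383e+01,  1.27994979e-02,
       -9.52742175e-05, -4.53026246e-06]), 'tcp_pos': array([0.1646507 , 0.55040834, 0.19350767]), 'orientation': array([-2.31211721e-04,  1.44870727e-01,  9.89450266e-01, -7.68264209e-04]), 'wrist_force': array([ 0.42070049, -0.39882808, -0.19793018]), 'ft_torque': array([-0.00096483, -0.01689679,  0.06319022]), 'finger_gap': 0.0853320966780042} -0.0187
```

View pics/scene0.png

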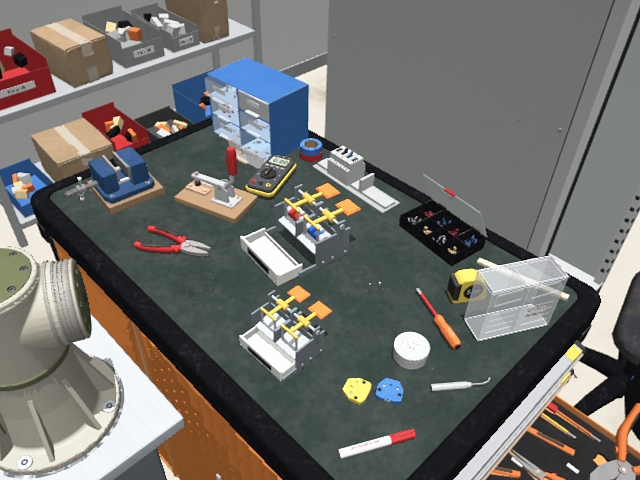

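View pics/top0.png

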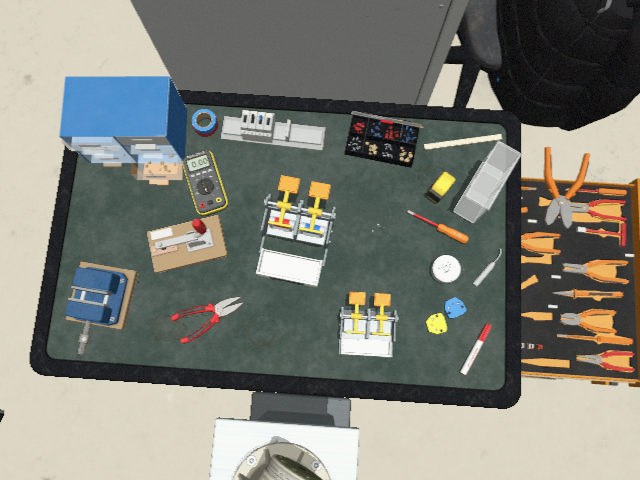

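The scene shows two candidate dispensers. The far one is at top (298,230) / scene (310,230), with its tray standing out and red and blue fuses visible. The near, smaller one is at top (368,325) / scene (285,335). I'll measure both for size and view one enlarged crop.

Run:
```python
from h import *
for n in("scene","top"):
    f=np.load(n+"0.npz"); im,d,K,R,t=[f[k] for k in("im","d","K","R","t")]
    W=cloud(d,K,R,t); hsv=cv2.cvtColor(im,cv2.COLOR_BGR2HSV)
    for nm,lo,hi in(("orange",(11,150,150),(20,255,255)),("white",(0,0,190),(180,40,255)),("blue",(100,150,80),(125,255,255)),("red",(0,170,90),(6,255,255))):
        m=cv2.inRange(hsv,lo,hi)
        nl,lab,st,ce=cv2.connectedComponentsWithStats(m)
        for i in range(1,nl):
            if st[i,4]<(25 if nm in("blue","red") else 90):continue
            p=W[lab==i]; p=p[~np.isnan(p[:,0])]
            if len(p)<9: continue
            md=np.median(p,0)
            if not(.25<md[0]<.9 and -.35<md[1]<.3): continue
            if nm in("blue","red") and md[2]<.03: continue
            r=cv2.minAreaRect((p[:,:2]*1000).astype(np.float32))
            print(n,nm,ce[i].round(),st[i,4],md.round(3),"z",np.percentile(p[:,2],[5,95]).round(3),"rect",np.round(r[0]),np.round(r[1]),round(r[2],1))
f=np.load("scene0.npz")["im"]; g=np.load("top0.npz")["im"]
a=cv2.resize(f[175:290,230:370],None,fx=400/140,fy=400/140,interpolation=cv2.INTER_CUBIC)
b=cv2.resize(g[170:290,240:350],None,fx=3.5,fy=3.5,interpolation=cv2.INTER_CUBIC)
h=max(a.shape[0],b.shape[0]);o=np.zeros((h,a.shape[1]+b.shape[1],3),np.uint8);o[:a.shape[0],:a.shape[1]]=a;o[:b.shape[0],a.shape[1]:]=b
cv2.imwrite("pics/crop1.png",o)
```

```text
scene orange [328. 190.] 216 [0.668 0.029 0.091] z [0.087 0.094] rect [711.  75.] [171.  50.] 46.5
scene orange [348. 207.] 238 [ 0.658 -0.04   0.091] z [0.087 0.094] rect [708. -10.] [164.  52.] 27.8
scene orange [299. 293.] 222 [ 0.428 -0.136  0.071] z [0.067 0.074] rect [ 453. -124.] [94. 39.] 22.1
scene orange [320. 309.] 239 [ 0.428 -0.192  0.071] z [0.068 0.073] rect [ 455. -176.] [100.  40.] 28.0
scene orange [443. 324.] 92 [ 0.606 -0.34   0.017] z [0.015 0.02 ] rect [ 607. -341.] [50. 14.] 64.5
scene white [346. 155.] 210 [0.821 0.12  0.069] z [0.066 0.073] rect [915. 201.] [313.  76.] 41.6
scene white [331. 163.] 121 [0.804 0.157 0.049] z [0.007 0.054] rect [810. 153.] [129.  30.] 69.3
scene white [368. 194.] 599 [0.81  0.019 0.005] z [-0.     0.012] rect [826.  90.] [251.  64.] 86.9
scene white [210. 179.] 154 [0.53  0.273 0.059] z [0.056 0.063] rect [531. 276.] [26. 94.] 13.4
scene white [228. 201.] 146 [0.542 0.223 0.018] z [0.015 0.021] rect [544. 237.] [47. 63.] 18.9
scene white [288. 224.] 132 [0.568 0.051 0.039] z [0.036 0.043] rect [568.  47.] [62. 17.] 82.0
scene wh
[... 2379 characters left out ...]
97. 153.] [33. 61.] 23.5
top white [348. 325.] 106 [ 0.372 -0.121  0.037] z [0.032 0.042] rect [ 372. -121.] [24. 18.] 3.9
top white [372. 326.] 111 [ 0.373 -0.175  0.038] z [0.033 0.059] rect [ 373. -175.] [29. 22.] 4.0
top white [361. 325.] 92 [ 0.373 -0.151  0.038] z [0.033 0.043] rect [ 373. -151.] [18. 24.] 86.6
top white [387. 326.] 99 [ 0.375 -0.207  0.038] z [0.027 0.045] rect [ 374. -208.] [25. 20.] 6.5
top white [366. 345.] 1048 [ 0.332 -0.164  0.009] z [0.002 0.034] rect [ 332. -165.] [116.  49.] 88.4
top blue [209. 127.] 81 [0.814 0.234 0.033] z [0.021 0.04 ] rect [819. 240.] [21. 50.] 48.0
top red [198. 224.] 78 [0.549 0.208 0.162] z [0.119 0.167] rect [551. 210.] [16. 20.] 82.9
```

View pics/crop1.png

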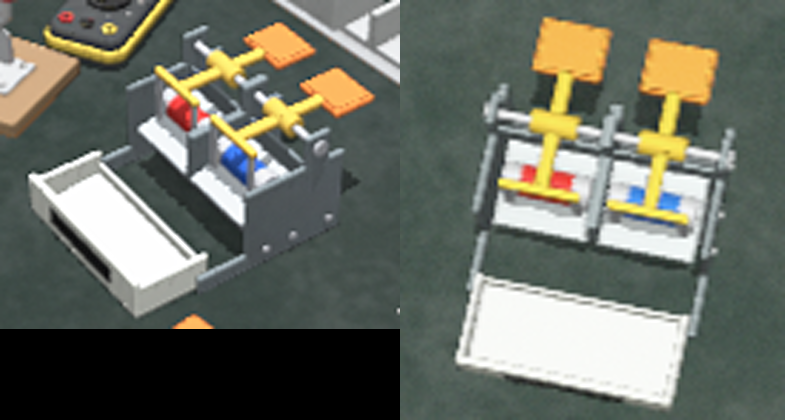

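The far dispenser (top (298,230)) is the one meant: its paddles are 70 mm apart at z≈0.092 and its tray is 142 mm wide. The near one has paddles 54 mm apart at z≈0.072 and a 116 mm tray, so it's too small. The enlarged crop shows the blue fuse in the right lane (−y), behind the paddle at top (319,190), world (0.660,−0.038), and the red fuse on the left. Yaw is about −7.5°. The tray face is at about (0.464,0.025), and home should be about (0.511,0.016), so the tray stands out about 47 mm.

I'll align the tool, close the fingers and travel to in front of the tray.

>>> arm_command(
  rows=[
    {"rot": [0, 0, -0.0128], "delta_pos": [0, 0, 0], "fingers": 1},
    {"rot": [0, 0, -0.0128], "delta_pos": [0, 0, 0], "fingers": 1},
    {"delta_pos": [-0.64, -0.96, 0], "rot": [0, 0, 0], "fingers": 1},
    {"delta_pos": [-0.64, -0.96, 0], "rot": [0, 0, 0], "fingers": 1},
    {"delta_pos": [-0.64, -0.96, 0], "rot": [0, 0, 0], "fingers": 1},
    {"delta_pos": [-0.64, -0.96, 0], "rot": [0, 0, 0], "fingers": 1},
    {"delta_pos": [-0.64, -0.96, 0], "rot": [0, 0, 0], "fingers": 1},
    {"delta_pos": [-0.64, -0.96, 0], "rot": [0, 0, 0], "fingers": 1},
    {"delta_pos": [-0.64, -0.96, 0], "rot": [0, 0, 0], "fingers": 1},
    {"delta_pos": [-0.64, -0.96, 0], "rot": [0, 0, 0], "fingers": 1},
    {"delta_pos": [-0.64, -0.96, 0], "rot": [0, 0, 0], "fingers": 1},
    {"delta_pos": [-0.64, -0.96, 0], "rot": [0, 0, 0], "fingers": 1},
    {"delta_pos": [-0.64, -0.96, 0], "rot": [0, 0, 0], "fingers": 1},
    {"delta_pos": [-0.64, -0.96, 0], "rot": [0, 0, 0], "fingers": 1},
    {"delta_pos": [-0.64, -0.96, 0], "rot": [0, 0, 0], "fingers": 1},
    {"delta_pos": [-0.64, -0.96, 0], "rot": [0, 0, 0], "fingers": 1},
    {"delta_pos": [-0.64, -0.96, 0], "rot": [0, 0, 0], "fingers": 1},
    {"delta_pos": [-0.64, -0.96, 0], "rot": [0, 0, 0], "fingers": 1},
  ],
)

```text
clock: 1.9
tcp_pos: [0.3282, 0.2188, 0.194]
orientation: [-0.0, 0.065, 0.998, -0.0]
wrist_force: [0.2, -0.9, -0.4]
finger_gap: 0.0001
```

>>> arm_command(
  rows=[
    {"delta_pos": [-0.64, -0.96, 0], "rot": [0, 0, 0], "fingers": 1},
    {"delta_pos": [-0.64, -0.96, 0], "rot": [0, 0, 0], "fingers": 1},
    {"delta_pos": [-0.64, -0.96, 0], "rot": [0, 0, 0], "fingers": 1},
    {"delta_pos": [-0.64, -0.96, 0], "rot": [0, 0, 0], "fingers": 1},
    {"delta_pos": [-0.64, -0.96, 0], "rot": [0, 0, 0], "fingers": 1},
    {"delta_pos": [-0.64, -0.96, 0], "rot": [0, 0, 0], "fingers": 1},
    {"delta_pos": [-0.64, -0.96, 0], "rot": [0, 0, 0], "fingers": 1},
    {"delta_pos": [-0.64, -0.96, 0], "rot": [0, 0, 0], "fingers": 1},
    {"delta_pos": [-0.64, -0.96, 0], "rot": [0, 0, 0], "fingers": 1},
    {"delta_pos": [0, 0, 0.96], "rot": [0, 0, 0], "fingers": 1},
    {"delta_pos": [0, 0, 0.96], "rot": [0, 0, 0], "fingers": 1},
    {"delta_pos": [0, 0, 0.96], "rot": [0, 0, 0], "fingers": 1},
    {"delta_pos": [0, 0, 0.96], "rot": [0, 0, 0], "fingers": 1},
    {"delta_pos": [0, 0, 0.96], "rot": [0, 0, 0], "fingers": 1},
    {"delta_pos": [0, 0, 0.96], "rot": [0, 0, 0], "fingers": 1},
    {"delta_pos": [0, 0, 0.96], "rot": [0, 0, 0], "fingers": 1},
    {"delta_pos": [0, 0, 0.96], "rot": [0, 0, 0], "fingers": 1},
    {"delta_pos": [0, 0, 0.96], "rot": [0, 0, 0], "fingers": 1},
    {"delta_pos": [0, 0, 0], "rot": [0, 0, 0], "fingers": 1},
  ],
)

```text
clock: 3.8
tcp_pos: [0.4173, 0.0338, 0.0192]
orientation: [-0.003, 0.065, 0.998, 0.0]
wrist_force: [-0.1, -0.5, 0.2]
finger_gap: -0.0001
```

>>> arm_command(
  rows=[
    {"delta_pos": [-0.5, 0, 0], "rot": [0, 0, 0], "fingers": 1},
    {"delta_pos": [-0.5, 0, 0], "rot": [0, 0, 0], "fingers": 1},
    {"delta_pos": [-0.25, 0, 0], "rot": [0, 0, 0], "fingers": 1},
    {"delta_pos": [-0.25, 0, 0], "rot": [0, 0, 0], "fingers": 1},
    {"delta_pos": [-0.25, 0, 0], "rot": [0, 0, 0], "fingers": 1},
    {"delta_pos": [-0.25, 0, 0], "rot": [0, 0, 0], "fingers": 1},
    {"delta_pos": [-0.25, 0, 0], "rot": [0, 0, 0], "fingers": 1},
    {"delta_pos": [-0.25, 0, 0], "rot": [0, 0, 0], "fingers": 1},
    {"delta_pos": [-0.25, 0, 0], "rot": [0, 0, 0], "fingers": 1},
    {"delta_pos": [-0.25, 0, 0], "rot": [0, 0, 0], "fingers": 1},
    {"delta_pos": [-0.25, 0, 0], "rot": [0, 0, 0], "fingers": 1},
  ],
)

```text
clock: 4.9
tcp_pos: [0.4848, 0.025, 0.0215]
orientation: [-0.0, 0.065, 0.998, 0.0]
wrist_force: [-0.1, -0.2, 0.6]
finger_gap: -0.0001
```

Force reads near zero although contact was expected, so I'll check with the cameras.

```bash
cat > tr.py <<'E'
from h import *
import sys
im,d,K,R,t=cam("scene"); tag=sys.argv[1]
W=cloud(d,K,R,t)
ex=np.array([.9914,-.1305]);ey=np.array([.1305,.9914]);o=np.array([.586,.0065])
P=(W[...,:2]-o); X=P@ex; Y=P@ey
m=(abs(Y)<.085)&(X>-.16)&(X<-.03)&(W[...,2]<.045)&(W[...,2]>.028)&(im.min(2)>150)
print("front rim x (disp):",np.percentile(X[m],[2,10,50]).round(4),m.sum(),env.get_state()["wrist_force"].round(1),env.get_state()["tcp_pos"].round(4))
cv2.imwrite(f"pics/{tag}.png",cv2.resize(im[170:300,220:380],None,fx=4,fy=4,interpolation=cv2.INTER_CUBIC))
E
python3 tr.py c2
```

```text
front rim x (disp): [-0.1256 -0.1245 -0.1215] 216 [ 1.1 -0.7 -0.2] [0.4859 0.0248 0.0216]
```

View pics/c2.png

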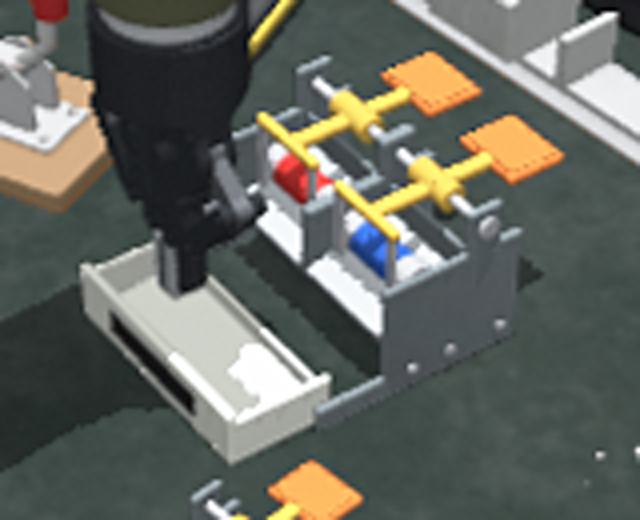

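The picture shows the fingertips over or inside the tray (crop (185,285)) and the tray not moved. The finger should have met the face, so I'll measure where the fingertips really are.

Run:
```python
from h import *
s=env.get_state(); T=s["tcp_pos"]; print(T.round(4), s["joint_pos"].round(3), s["wrist_force"].round(2))
for n in("scene","top"):
    im,d,K,R,t=cam(n)
    p=K@(R@T+t); print(n,"tcp px",(p[:2]/p[2]).round(1),"depth",p[2].round(3))
    W=cloud(d,K,R,t)
    m=(np.hypot(W[...,0]-T[0],W[...,1]-T[1])<.045)&(im.max(2)<110)&(W[...,2]>.0)&(W[...,2]<.2)
    v,u=np.where(m); 
    z=W[m]; o=np.argsort(z[:,2])
    print(n,m.sum()); 
    for i in o[:200:20]: print((u[i],v[i]),z[i].round(3),im[v[i],u[i]])
    if n=="scene":
        u0,v0=int(p[0]/p[2]),int(p[1]/p[2])
        for vv in range(v0-26,v0+14,3): print(vv,[tuple(W[vv,uu].round(3)) for uu in(u0-4,u0,u0+4)],im[vv,u0])
```

```text
[0.4859 0.0248 0.0216] [-0.114  0.27  -0.465  0.834  0.     0.016] [ 1.12 -0.68 -0.21]
scene tcp px [266.3 253.9] depth 1.209
scene 1208
(np.int64(249), np.int64(269)) [0.445 0.032 0.   ] [44 47 40]
(np.int64(246), np.int64(265)) [0.447 0.046 0.001] [46 49 41]
(np.int64(252), np.int64(271)) [0.445 0.023 0.001] [43 46 39]
(np.int64(248), np.int64(255)) [0.469 0.065 0.002] [101 105 102]
(np.int64(252), np.int64(256)) [0.468 0.05  0.01 ] [26 25 24]
(np.int64(253), np.int64(258)) [0.463 0.041 0.013] [80 82 81]
(np.int64(261), np.int64(264)) [0.461 0.012 0.018] [20 20 20]
(np.int64(265), np.int64(268)) [ 0.458 -0.004  0.02 ] [19 20 20]
(np.int64(264), np.int64(265)) [0.46  0.001 0.024] [55 57 56]
(np.int64(258), np.int64(258)) [0.462 0.023 0.026] [93 97 95]
227 [(np.float64(0.472), np.float64(0.017), np.float64(0.107)), (np.float64(0.477), np.float64(0.01), np.float64(0.109)), (np.float64(0.468), np.float64(-0.012), np.float64(0.128))] [33 30 30]
230 [(np.float64(0.473), np.float64(0.018), np.float64(0.099)), (np.float64(0.469), np.float64(0.0), np.float64(0.112)), (np.float64(0.468), np.
[... 2294 characters left out ...]
0.024)), (np.float64(0.459), np.float64(-0.019), np.float64(0.035))] [113 119 117]
top tcp px [286.9 270.5] depth 1.341
top 164
(np.int64(292), np.int64(286)) [0.454 0.012 0.   ] [68 75 62]
(np.int64(288), np.int64(287)) [0.451 0.021 0.001] [49 54 43]
(np.int64(300), np.int64(284)) [ 0.46  -0.006  0.003] [49 53 48]
(np.int64(299), np.int64(284)) [ 0.459 -0.004  0.007] [35 37 32]
(np.int64(292), np.int64(281)) [0.462 0.011 0.029] [73 77 76]
(np.int64(298), np.int64(270)) [ 0.472 -0.006  0.127] [36 34 34]
(np.int64(301), np.int64(268)) [ 0.471 -0.014  0.165] [32 29 31]
(np.int64(301), np.int64(265)) [ 0.475 -0.014  0.178] [54 53 53]
(np.int64(293), np.int64(272)) [0.457 0.    0.197] [65 67 64]
```

The fingertips really end at z≈0.060 while the reported TCP z is 0.0216, so reported z is about 40 mm too low. XY agrees within about 2 mm. The fingers passed over the 35 mm rim without touching anything. I'll back off, go down by the measured difference and check again.

>>> arm_command(
  rows=[
    {"delta_pos": [0.7, 0, 0], "rot": [0, 0, 0], "fingers": 1},
    {"delta_pos": [0.7, 0, 0], "rot": [0, 0, 0], "fingers": 1},
    {"delta_pos": [0.7, 0, 0], "rot": [0, 0, 0], "fingers": 1},
    {"delta_pos": [0.7, 0, 0], "rot": [0, 0, 0], "fingers": 1},
    {"delta_pos": [0.7, 0, 0], "rot": [0, 0, 0], "fingers": 1},
    {"delta_pos": [0, 0, 0], "rot": [0, 0, 0], "fingers": 1},
    {"delta_pos": [0, 0, 0.5], "rot": [0, 0, 0], "fingers": 1},
    {"delta_pos": [0, 0, 0.5], "rot": [0, 0, 0], "fingers": 1},
    {"delta_pos": [0, 0, 0.5], "rot": [0, 0, 0], "fingers": 1},
    {"delta_pos": [0, 0, 0.4], "rot": [0, 0, 0], "fingers": 1},
    {"delta_pos": [0, 0, 0], "rot": [0, 0, 0], "fingers": 1},
  ],
)

```text
clock: 6.15
tcp_pos: [0.4138, 0.0342, -0.0181]
orientation: [-0.002, 0.065, 0.998, 0.0]
wrist_force: [-0.4, -0.2, 0.4]
finger_gap: 0.0002
```

```bash
cat > tip.py <<'E'
from h import *
import sys
s=env.get_state(); T=s["tcp_pos"]
im,d,K,R,t=cam("scene"); W=cloud(d,K,R,t)
m=(np.hypot(W[...,0]-T[0],W[...,1]-T[1])<.028)&(im.max(2)<60)&(W[...,2]>.004)&(W[...,2]<.3)
m&=np.abs(W[...,0]-T[0])<.02
z=np.sort(W[m][:,2]); print("tcp",T.round(4),"F",s["wrist_force"].round(1),"tip z",z[:12].round(3),"xy of low 40",np.median(W[m][np.argsort(W[m][:,2])[:40]],0).round(3))
if len(sys.argv)>1: cv2.imwrite(f"pics/{sys.argv[1]}.png",cv2.resize(im[170:300,220:380],None,fx=4,fy=4,interpolation=cv2.INTER_CUBIC))
E
python3 tip.py c3
```

```text
tcp [ 0.4138  0.0342 -0.0181] F [-0.4 -0.2  0.4] tip z [0.004 0.004 0.005 0.019 0.021 0.023 0.024 0.024 0.026 0.026 0.027 0.028] xy of low 40 [0.41  0.023 0.031]
```

View pics/c3.png

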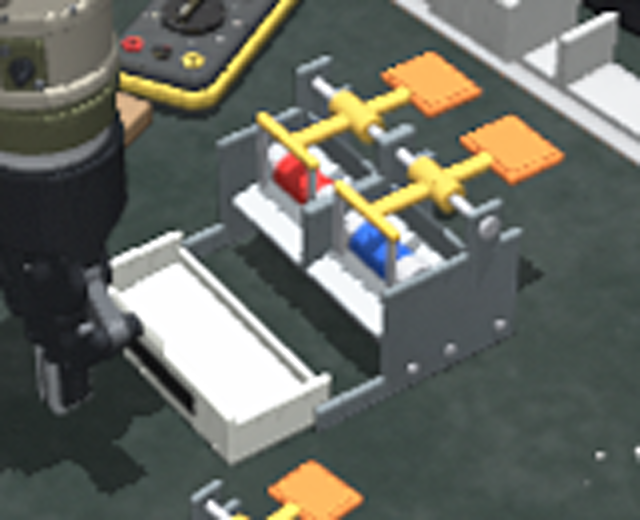

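The crop shows the fingertips (65,405) just above the worktop in front of the tray's face (150,370), tip z≈0.02. Now push.

>>> arm_command(
  rows=[
    {"delta_pos": [-0.5, 0, 0], "rot": [0, 0, 0], "fingers": 1},
    {"delta_pos": [-0.5, 0, 0], "rot": [0, 0, 0], "fingers": 1},
    {"delta_pos": [-0.5, 0, 0], "rot": [0, 0, 0], "fingers": 1},
    {"delta_pos": [-0.2, 0, 0], "rot": [0, 0, 0], "fingers": 1},
    {"delta_pos": [-0.2, 0, 0], "rot": [0, 0, 0], "fingers": 1},
    {"delta_pos": [-0.2, 0, 0], "rot": [0, 0, 0], "fingers": 1},
    {"delta_pos": [-0.2, 0, 0], "rot": [0, 0, 0], "fingers": 1},
    {"delta_pos": [-0.2, 0, 0], "rot": [0, 0, 0], "fingers": 1},
    {"delta_pos": [-0.2, 0, 0], "rot": [0, 0, 0], "fingers": 1},
  ],
)

```text
clock: 7.1
tcp_pos: [0.4683, 0.0271, -0.0167]
orientation: [-0.0, 0.065, 0.998, -0.0]
wrist_force: [-3.9, 0.3, 0.3]
finger_gap: -0.0001
```

```bash
python3 tr.py c4
```

```text
front rim x (disp): [-0.1098 -0.1087 -0.1052] 131 [-0.8  0.5 -1.9] [ 0.4692  0.027  -0.0166]
```

>>> arm_command(
  rows=[
    {"delta_pos": [-0.2, 0, 0], "rot": [0, 0, 0], "fingers": 1},
    {"delta_pos": [-0.2, 0, 0], "rot": [0, 0, 0], "fingers": 1},
    {"delta_pos": [-0.2, 0, 0], "rot": [0, 0, 0], "fingers": 1},
    {"delta_pos": [-0.2, 0, 0], "rot": [0, 0, 0], "fingers": 1},
    {"delta_pos": [-0.2, 0, 0], "rot": [0, 0, 0], "fingers": 1},
    {"delta_pos": [-0.2, 0, 0], "rot": [0, 0, 0], "fingers": 1},
    {"delta_pos": [-0.2, 0, 0], "rot": [0, 0, 0], "fingers": 1},
    {"delta_pos": [-0.1, 0, 0], "rot": [0, 0, 0], "fingers": 1},
  ],
)

```text
clock: 7.95
tcp_pos: [0.4988, 0.0232, -0.0165]
orientation: [0.0, 0.065, 0.998, 0.0]
wrist_force: [-1.3, -0.3, -0.7]
finger_gap: -0.0002
```

>>> arm_command(
  rows=[
    {"delta_pos": [-0.1, 0, 0], "rot": [0, 0, 0], "fingers": 1},
    {"delta_pos": [-0.05, 0, 0], "rot": [0, 0, 0], "fingers": 1},
  ],
)

```text
clock: 8.15
tcp_pos: [0.5015, 0.0228, -0.0165]
orientation: [0.0, 0.065, 0.998, 0.0]
wrist_force: [-1.6, -0.7, -1.2]
finger_gap: 0.0001
```

>>> arm_command(
  rows=[
    {"delta_pos": [-0.05, 0, 0], "rot": [0, 0, 0], "fingers": 1},
    {"delta_pos": [-0.05, 0, 0], "rot": [0, 0, 0], "fingers": 1},
  ],
)

```text
clock: 8.35
tcp_pos: [0.5018, 0.0228, -0.0166]
orientation: [-0.001, 0.065, 0.998, 0.0]
wrist_force: [-7.5, 0.3, 4.6]
finger_gap: 0.0001
```

>>> arm_command(
  rows=[
    {"delta_pos": [-0.05, 0, 0], "rot": [0, 0, 0], "fingers": 1},
    {"delta_pos": [-0.05, 0, 0], "rot": [0, 0, 0], "fingers": 1},
  ],
)

```text
clock: 8.55
tcp_pos: [0.5017, 0.0228, -0.0166]
orientation: [-0.003, 0.065, 0.998, 0.0]
wrist_force: [-12.0, 1.4, 10.3]
finger_gap: -0.0001
```

The tray stalled rigidly at 12 N, 1 mm from the expected home position. I'll back off, lift and go over the right paddle.

>>> arm_command(
  rows=[
    {"delta_pos": [1, 0, 0], "rot": [0, 0, 0], "fingers": 1},
    {"delta_pos": [1, 0, 0], "rot": [0, 0, 0], "fingers": 1},
    {"delta_pos": [0, 0, -0.95], "rot": [0, 0, 0], "fingers": 1},
    {"delta_pos": [0, 0, -0.95], "rot": [0, 0, 0], "fingers": 1},
    {"delta_pos": [0, 0, -0.95], "rot": [0, 0, 0], "fingers": 1},
    {"delta_pos": [0, 0, -0.95], "rot": [0, 0, 0], "fingers": 1},
    {"delta_pos": [0, 0, -0.95], "rot": [0, 0, 0], "fingers": 1},
    {"delta_pos": [0, 0, -0.95], "rot": [0, 0, 0], "fingers": 1},
    {"delta_pos": [0, 0, -0.95], "rot": [0, 0, 0], "fingers": 1},
    {"delta_pos": [0, 0, -0.95], "rot": [0, 0, 0], "fingers": 1},
    {"delta_pos": [0, 0, 0], "rot": [0, 0, 0], "fingers": 1},
  ],
)

```text
clock: 9.65
tcp_pos: [0.4688, 0.0273, 0.1386]
orientation: [0.004, 0.065, 0.998, 0.0]
wrist_force: [1.0, -1.2, 0.3]
finger_gap: -0.0001
```

```bash
python3 tr.py c5; python3 tip.py
```

```text
front rim x (disp): [-0.0758 -0.0751 -0.0724] 195 [ 0.   0.2 -0. ] [0.4678 0.0274 0.1371]
tcp [0.4678 0.0274 0.1371] F [ 0.   0.2 -0. ] tip z [0.004 0.179 0.18  0.18  0.18  0.18  0.181 0.182 0.183 0.183 0.183 0.184] xy of low 40 [0.465 0.016 0.185]
```

Tray front is at disp x = −0.0758 against the nominal −0.075, so it is home. The tip offset is about 41 mm again. Now over the right paddle.

>>> arm_command(
  rows=[
    {"delta_pos": [-0.92, -0.18, 0], "rot": [0, 0, 0], "fingers": 1},
    {"delta_pos": [-0.92, -0.18, 0], "rot": [0, 0, 0], "fingers": 1},
    {"delta_pos": [-0.92, -0.18, 0], "rot": [0, 0, 0], "fingers": 1},
    {"delta_pos": [-0.92, -0.18, 0], "rot": [0, 0, 0], "fingers": 1},
    {"delta_pos": [-0.92, -0.18, 0], "rot": [0, 0, 0], "fingers": 1},
    {"delta_pos": [-0.92, -0.18, 0], "rot": [0, 0, 0], "fingers": 1},
    {"delta_pos": [-0.92, -0.18, 0], "rot": [0, 0, 0], "fingers": 1},
    {"delta_pos": [-0.92, -0.18, 0], "rot": [0, 0, 0], "fingers": 1},
    {"delta_pos": [-0.92, -0.18, 0], "rot": [0, 0, 0], "fingers": 1},
    {"delta_pos": [-0.92, -0.18, 0], "rot": [0, 0, 0], "fingers": 1},
    {"delta_pos": [-0.92, -0.18, 0], "rot": [0, 0, 0], "fingers": 1},
    {"delta_pos": [0, 0, 0], "rot": [0, 0, 0], "fingers": 1},
    {"delta_pos": [0, 0, 1], "rot": [0, 0, 0], "fingers": 1},
    {"delta_pos": [0, 0, 1], "rot": [0, 0, 0], "fingers": 1},
    {"delta_pos": [0, 0, 1], "rot": [0, 0, 0], "fingers": 1},
    {"delta_pos": [0, 0, 0], "rot": [0, 0, 0], "fingers": 1},
  ],
)

```text
clock: 11.35
tcp_pos: [0.6576, -0.0371, 0.0713]
orientation: [-0.004, 0.065, 0.998, 0.001]
wrist_force: [-0.5, -0.1, -0.6]
finger_gap: -0.0
```

```bash
python3 tip.py c6
```

```text
tcp [ 0.6576 -0.0371  0.0713] F [-0.5 -0.1 -0.6] tip z [0.11  0.112 0.114 0.115 0.116 0.116 0.116 0.116 0.118 0.118 0.119 0.12 ] xy of low 40 [ 0.654 -0.049  0.121]
```

View pics/c6.png

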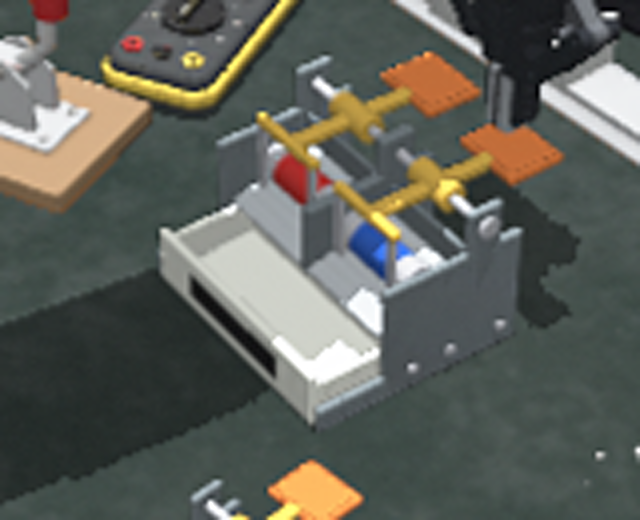

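The tray is home in this view. The fingertips (512,125) stand about 20 mm above the right paddle's middle (512,150), clear of the left one. I'll shift 4 mm to the rear and press.

>>> arm_command(
  rows=[
    {"delta_pos": [-0.2, 0, 0.4], "rot": [0, 0, 0], "fingers": 1},
    {"delta_pos": [0, 0, 0.4], "rot": [0, 0, 0], "fingers": 1},
    {"delta_pos": [0, 0, 0.2], "rot": [0, 0, 0], "fingers": 1},
    {"delta_pos": [0, 0, 0.2], "rot": [0, 0, 0], "fingers": 1},
    {"delta_pos": [0, 0, 0.2], "rot": [0, 0, 0], "fingers": 1},
    {"delta_pos": [0, 0, 0.2], "rot": [0, 0, 0], "fingers": 1},
    {"delta_pos": [0, 0, 0.1], "rot": [0, 0, 0], "fingers": 1},
  ],
)

```text
clock: 12.1
tcp_pos: [0.6648, -0.0384, 0.0415]
orientation: [-0.0, 0.065, 0.998, 0.0]
wrist_force: [-2.2, -0.1, 5.1]
finger_gap: -0.0001
```

>>> arm_command(
  rows=[
    {"delta_pos": [0, 0, 0.1], "rot": [0, 0, 0], "fingers": 1},
    {"delta_pos": [0, 0, 0.05], "rot": [0, 0, 0], "fingers": 1},
  ],
)

```text
clock: 12.3
tcp_pos: [0.665, -0.0385, 0.0387]
orientation: [-0.0, 0.065, 0.998, 0.0]
wrist_force: [-2.2, 0.7, 5.6]
finger_gap: -0.0003
```

>>> arm_command(
  rows=[
    {"delta_pos": [0, 0, 0.1], "rot": [0, 0, 0], "fingers": 1},
    {"delta_pos": [0, 0, 0.1], "rot": [0, 0, 0], "fingers": 1},
    {"delta_pos": [0, 0, 0.05], "rot": [0, 0, 0], "fingers": 1},
  ],
)

```text
clock: 12.6
tcp_pos: [0.6654, -0.0385, 0.034]
orientation: [0.0, 0.065, 0.998, -0.0]
wrist_force: [-0.9, 0.2, 5.8]
finger_gap: -0.0003
```

```bash
cat > fz.py <<'E'
from h import *
import sys
im,d,K,R,t=cam("scene"); W=cloud(d,K,R,t); hsv=cv2.cvtColor(im,cv2.COLOR_BGR2HSV)
ex=np.array([.9914,-.1305]);ey=np.array([.1305,.9914]);o=np.array([.586,.0065])
P=W[...,:2]-o;X=P@ex;Y=P@ey;reg=(abs(X)<.09)&(abs(Y)<.08)&(W[...,2]<.1)
for nm,lo,hi in(("blue",(100,130,50),(125,255,255)),("red",(0,150,60),(7,255,255))):
    m=(cv2.inRange(hsv,lo,hi)>0)&reg
    print(nm,m.sum(),"disp xyz",np.round([np.median(X[m]),np.median(Y[m]),np.median(W[m][:,2])],3) if m.any() else "")
s=env.get_state(); print(s["clock"],s["tcp_pos"].round(4),s["wrist_force"].round(1))
cv2.imwrite(f"pics/{sys.argv[1]}.png",cv2.resize(im[170:300,220:380],None,fx=4,fy=4,interpolation=cv2.INTER_CUBIC))
E
python3 fz.py c7
```

```text
blue 54 disp xyz [-0.059 -0.034  0.027]
red 61 disp xyz [-0.01   0.041  0.063]
12.65 [ 0.6653 -0.0385  0.0339] [-1.7 -0.2  6.6]
```

The blue fuse has rolled to disp x = −0.059, into the tray. Red hasn't moved. I'll hold briefly, then check again.

>>> arm_command(
  rows=[
    {"delta_pos": [0, 0, 0], "rot": [0, 0, 0], "fingers": 1},
    {"delta_pos": [0, 0, 0], "rot": [0, 0, 0], "fingers": 1},
    {"delta_pos": [0, 0, 0], "rot": [0, 0, 0], "fingers": 1},
    {"delta_pos": [0, 0, 0], "rot": [0, 0, 0], "fingers": 1},
    {"delta_pos": [0, 0, 0], "rot": [0, 0, 0], "fingers": 1},
    {"delta_pos": [0, 0, 0], "rot": [0, 0, 0], "fingers": 1},
    {"delta_pos": [0, 0, 0], "rot": [0, 0, 0], "fingers": 1},
    {"delta_pos": [0, 0, 0], "rot": [0, 0, 0], "fingers": 1},
  ],
)

```text
clock: 13.45
tcp_pos: [0.6655, -0.0385, 0.0343]
orientation: [0.001, 0.065, 0.998, -0.0]
wrist_force: [-1.1, -0.7, 5.8]
finger_gap: -0.0001
```

```bash
python3 fz.py c8
```

```text
blue 54 disp xyz [-0.059 -0.033  0.027]
red 62 disp xyz [-0.01   0.041  0.063]
13.5 [ 0.6655 -0.0386  0.0343] [-0.9  0.2  6.4]
```

View pics/c8.png

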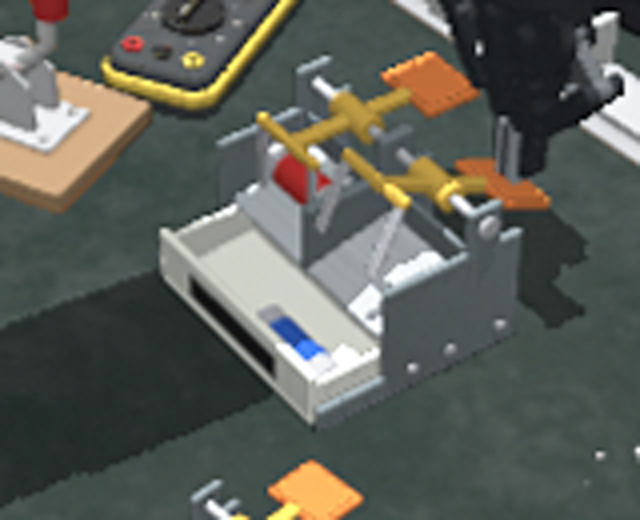

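The blue fuse lies in the tray (295,335), the right gate is lifted (390,200) and the red fuse is still behind its gate (295,180). I'll let the paddle up gently and retreat upward.

>>> arm_command(
  rows=[
    {"delta_pos": [0, 0, -0.2], "rot": [0, 0, 0], "fingers": 1},
    {"delta_pos": [0, 0, -0.2], "rot": [0, 0, 0], "fingers": 1},
    {"delta_pos": [0, 0, -0.2], "rot": [0, 0, 0], "fingers": 1},
    {"delta_pos": [0, 0, -0.2], "rot": [0, 0, 0], "fingers": 1},
    {"delta_pos": [0, 0, -0.2], "rot": [0, 0, 0], "fingers": 1},
    {"delta_pos": [0, 0, -0.2], "rot": [0, 0, 0], "fingers": 1},
    {"delta_pos": [0, 0, -0.2], "rot": [0, 0, 0], "fingers": 1},
    {"delta_pos": [0, 0, -0.7], "rot": [0, 0, 0], "fingers": 1},
    {"delta_pos": [0, 0, -0.9], "rot": [0, 0, 0], "fingers": 1},
    {"delta_pos": [0, 0, -0.9], "rot": [0, 0, 0], "fingers": 1},
    {"delta_pos": [0, 0, -0.9], "rot": [0, 0, 0], "fingers": 1},
    {"delta_pos": [0, 0, -0.9], "rot": [0, 0, 0], "fingers": 1},
    {"delta_pos": [0, 0, 0], "rot": [0, 0, 0], "fingers": 1},
    {"delta_pos": [0, 0, 0], "rot": [0, 0, 0], "fingers": 1},
  ],
)

```text
clock: 14.9
tcp_pos: [0.6651, -0.0385, 0.1477]
orientation: [0.0, 0.065, 0.998, 0.0]
wrist_force: [0.2, -0.5, 0.3]
finger_gap: 0.0001
```

```bash
python3 fz.py c9; python3 tr.py c10
python3 - <<'E'
from h import *
im,d,K,R,t=cam("scene");W=cloud(d,K,R,t);m=(cv2.inRange(cv2.cvtColor(im,cv2.COLOR_BGR2HSV),(8,150,90),(20,255,255))>0)
for c in((.669,.030),(.660,-.038)):
    q=m&(np.hypot(W[...,0]-c[0],W[...,1]-c[1])<.015)&(W[...,2]>.04); print("paddle z",np.median(W[q][:,2]).round(4),q.sum())
E
```

```text
blue 52 disp xyz [-0.06  -0.033  0.027]
red 60 disp xyz [-0.01   0.042  0.063]
14.95 [ 0.6646 -0.0384  0.1468] [-0.3  0.6 -1.1]
front rim x (disp): [-0.0762 -0.0753 -0.0725] 194 [-1.3  0.4  0. ] [ 0.6643 -0.0383  0.1463]
paddle z 0.0921 92
paddle z 0.0922 101
```

View pics/c9.png

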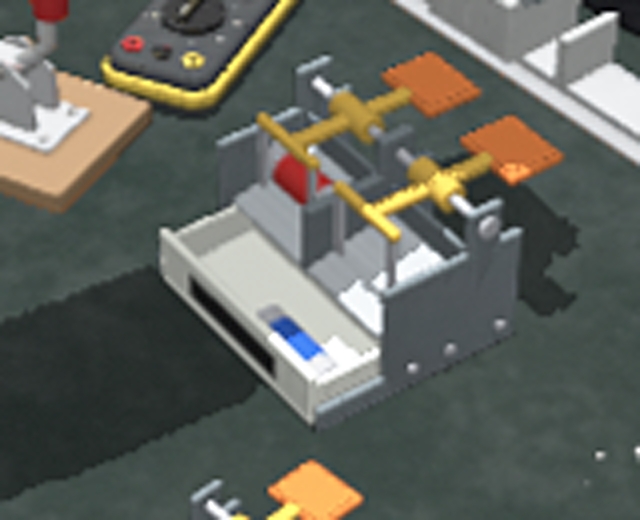

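The gate is shut with both paddles level at z 0.092. The blue fuse is in the tray (295,335), the red one is behind its gate and the robot is clear. Handing in.

```bash
python3 -c "
from workcell import env
print(env.hand_in())"
```

```text
the job is handed in; nothing more can be done
None
```

The job is done and handed in at about 15 s of the 40 s allowed. I pushed the tray home with the closed fingertips, then pressed the right paddle until the blue fuse rolled into the tray. I then let the paddle up, which shut the gate.

**Last checks:**
- **Tray:** its front face is at −0.076 m against the nominal −0.075, and it stalled against the stop at about 12 N.
- **Blue fuse:** it lies in the tray.
- **Red fuse:** it has not moved from behind its gate.
- **Paddles:** both are level at z = 0.092 m.
- **Robot:** it is clear of the dispenser, with the fingertips about 95 mm above the paddle.
- **Bystanders:** I didn't measure them again at the end, but nothing on the arm's path came near them.

**One disagreement:** the reported tool-tip height was about 40 mm lower than where the cameras showed the fingertips. My first push therefore passed over the tray without touching it. I corrected all later heights by the amount measured in the images.

I viewed 8 of the 10 budgeted pictures.

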